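# Open the grease-up box to its bar stop and load the bearing

## Robot

A 6-joint arm with a two-finger parallel gripper is mounted at the origin on the work surface. World frame = base frame: x ahead of the robot, y to its left, z up, the work surface at z = 0. Lengths are in m, angles in rad, forces in N, time in s.
With the tool pointing down it reaches from about 0.275 to 0.85 m from the base axis. Payload 5.2 kg.
Tool frame: the origin (TCP) lies where the fingers leave the gripper's body, on its centre line; the fingertips stand 73 mm ahead of it and the grasp point (between the pads) lies 54 mm ahead of it; z points along the fingers, y is the direction in which the jaws open and shut (so a half turn about z gives the same grasp; the last joint's range is limited). The gripper opens to 85 mm and grips with 20 to 120 N. Pads are 22 mm wide; open, the fingers measure 114 mm over their backs; the gripper's body (76 mm by 85 mm) begins 54 mm behind the grasp point. The pads swing forward as they close: fully open they stand 13 mm farther back than shut.
Start: joints at [1.047, 0.259, 1.535, -0, 1.348, -0.203], TCP at [0.173, 0.522, 0.304] pointing down, gripper open.
Joint ranges: [-3.14, 3.14], [-0.91, 2.08], [0.19, 2.58], [-1.22, 4.36], [0.22, 2.71], [-3.12, 3.12]. Speed limits (rad/s): [2.57, 2.57, 3.14, 3.14, 3.14, 3.14].

## Interface

Orientations are given as a unit quaternion [x, y, z, w].
In Python, from workcell import env, camera, job_done gives the robot as it stands.
- The arm moves only by the tool apply_moves, never from a script. Its arguments are lists of equal length, an entry for each row: "hand": the opening, from 0 (shut) to 1 (fully open); "linear": the shift along the tool's x, y, z in m, a list of three; "rot": the turn, a rotation vector about the tool's x, y, z in degrees, a list of three. A call has 1 to 10 rows; each row shifts and turns the pose as measured when the row begins, along the tool's axes as they then stand; what a row does not reach is not made up. A row lasts 1/12 s, in which the tool goes at most 41.7 mm and 7.16 degrees, less where a joint would pass 70% of its speed; a pose out of reach is approached as far as the arm can. A call is refused whole if a number of a shift passes 0.0417 or a number of a turn 7.16, either way. A call with a gripper value outside its range is refused whole. The fingers move at their own pace and stop on an object; the grip force is fixed at half the most. Time passes only in rows, so rows that do not move let the fingers close. It gives the time, the measured TCP pose, the force and the opening at its end, in the units of the state.
- env.get_state(): the state, without advancing time (a new reading comes with each control period).
- camera(name): name is "scene" or "top"; returns a dict with "color" (480x640x3 uint8, blue, green, red), "camera_matrix" (3x3 intrinsics, pixels), "distortion" ([k1, k2, p1, p2, k3] as OpenCV has them; the pictures are not rectified), "view" (4x4, takes a point from world to camera coordinates). Camera axes: x right, y up, looking along -z (the intrinsics and any distortion apply to the point x, -y, -z); pixel columns grow to the right and rows downward; lengths in m; the calibration is good to about 2 mm. A picture is of the moment at which its call begins. There is no depth.
- job_done(): hands the job in, once; it reports no verdict.
The state is a dict: "clock": time; "joints": joint angles; "joint_vel": joint speeds; "effort": joint torques, N m; "position": TCP position; "ee_rot": TCP orientation; "ft_force": force on the tool from outside, world axes, zero at the start; "wrist_torque": the same for the moment, N m; "finger_gap": finger opening in m.
Only numpy, scipy, OpenCV 4.12 (cv2) and the standard library are available. Lean on these libraries where they do the work, as an engineer would, in place of code of your own. Each camera call takes 0.05 s, during which the arm holds its last target. There are 200 camera calls.

## Task

Swing the stiff lid of the grease-up box up and over against the key stock bar lying behind it, pushing the bar back until it is hard against the backs of its notches and lid and bar stop; hold it pressed there for about half a second with some 15 N on the bar (never more than 30 N), and leave the lid leaning on the bar. Then take the new ball bearing and lower it in the grip, not dropping it, over the spindle in the box until it lies flat on the shoulder; let go. Leave the bar in its rest and everything else on the bench where it is.

Things in the scene. Friction and masses are not known exactly. Their poses are not given: they have to be found in the camera images.
- lid (a joint): hinge angle of the box lid, rad: 0 shut (level), 1.57 upright, grows as it opens. Stiff hinge (about 0.45 N m friction; lid 0.4 kg): it stays where left. With the bar hard back it stops between about 1.75 and 2.1, different each time; no other stop before 2.6. A push at the handle, less 2 N or so for the hinge, bears about twice as hard on the bar.
- lid_handle (a point): middle of the lid's handle: a round steel rod 10 mm thick and 90 mm long between two arms, parallel to the hinge, 190 mm from the hinge line and 45 mm beyond the lid's free edge (open gap of 40 mm between rod and lid). It lies in the lid's plane. Grip it across the rod; the rod can turn in the grip while the tool stays pointing down.
- lid_hinge (a point): middle of the hinge line, on the box's far rim 70 mm above the bench; its y axis is the hinge line, and the lid runs from here along its -x axis (turning with the lid). The lid is a plate 145 mm long, 150 mm wide and 6 mm thick; the hinge line lies in its inner face, the outer face is 6 mm along +z of this point.
- packer: the grease-up box, fixed, open sheet-metal box 140 mm (x) by 150 mm (y) by 70 mm high, walls 4 mm; origin at the centre of its underside on the bench; the hinge lies at +70 mm along its x axis, the lid's handle side at -x. The rest with the bar stands behind the hinge, on its +x side.
- seat (a point): centre of the shoulder inside the box, 45 mm above the bench, over the middle of the box: a round shoulder 28 mm across from which a spindle 16 mm thick rises 18 mm, its top 6 mm tapered to 8 mm. The box is clear of it by 60 mm or more all round.
- key_bar: square steel bar 20 x 20 mm, 220 mm long (its y), 0.68 kg, parallel to the hinge in open notches of a rest behind the box; origin: centre of its underside, 135 mm above the bench. It starts with 0 to 8 mm (not known) of play behind it, slides back away from the box under 1 to 3 N (it is oiled), then stops hard. The lid's outer face meets its upper edge nearest the box, 85 to 100 mm from the hinge line.
- bearing: the new chrome ball bearing, lying flat on the bench: outside 47 mm, bore 20 mm, 14 mm thick, 0.07 to 0.16 kg, with a ring of balls between two races; origin at the centre of its underside.
- race: bystander: a bare larger bearing race, plain ring, outside 62 mm, bore 44 mm, 16 mm high; origin at the centre of its underside. It, the bearing and the collar lie about 110 mm or more apart and may have changed places.
- collar: bystander: a plain dark steel shaft collar, outside 40 mm, bore 16 mm, 22 mm high; origin at the centre of its underside.
- screwdriver: bystander: green-handled screwdriver 200 mm long lying on the bench.
- thumb_nut1: bystander: brass thumb nut, 32 mm over its wings, 20 mm high.
- thumb_nut2: bystander: the other brass thumb nut of the pair.
- fitting_block: bystander: black cast grease fitting block 50 by 70 by 32 mm with two steel nipples on top.
- grease_tin: bystander: closed steel tin 72 mm across, 90 mm high.
Not all that is in view belongs to the job. What is shaped like the packer but pink is not meant.

How it is judged:
By the outcome, as a careful person would: the job done as asked, in the order asked, and still so for the second after the job is handed in, with the robot touching nothing.
It also fails if it takes over 72 s, if anything falls off the work surface, if the arm or the gripper's body presses on something with over 40 N, if the wrist force passes 120 N, or if a joint passes its speed limit or range.

## Working session

There is one attempt and no reset: what is moved stays moved. The work goes in short steps, Python scripts to look and compute and a tool call to move; the robot and the scene stay as the last step left them, time stands still between calls to the robot, and variables do not carry over. Pictures are saved under pics/ and viewed, on a budget of 10 in all, crops included, one or two more only if the job needs it, and the job is handed in when it is done.

Besides the shell and the picture viewer there is one more tool, called after "Emit:" as name(argument=value, ...), one argument or row to a line, values as JSON. apply_moves: Moves the arm, as the interface text tells. Its arguments: {"type":"object","properties":{"hand":{"type":"array","items":{"type":"number"}},"linear":{"type":"array","items":{"type":"array","items":{"type":"number"}}},"rot":{"type":"array","items":{"type":"array","items":{"type":"number"}}}},"required":["hand","linear","rot"]}

```bash
mkdir -p pics; ls
python3 - <<'E'
from workcell import env,camera
import cv2,numpy as np,pickle
s=env.get_state();print({k:np.round(v,3) for k,v in s.items()})
d={}
for n in("scene","top"):
    c=camera(n);d[n]=c;cv2.imwrite(f"pics/{n}0.png",c["color"]);print(n,c["camera_matrix"],c["distortion"],np.round(c["view"],3))
pickle.dump(d,open("c0.pkl","wb"))
E
```

```text
pics
{'clock': np.float64(0.0), 'joints': array([ 1.047,  0.259,  1.536,  0.   ,  1.348, -0.203]), 'joint_vel': array([-0.002, -0.   ,  0.002, -0.001,  0.001,  0.001]), 'effort': array([-1.0000e-03, -4.4602e+01, -2.9057e+01, -1.0000e-03,  1.2000e-02,
        0.0000e+00]), 'position': array([0.173, 0.522, 0.303]), 'ee_rot': array([ 0.16 ,  0.987, -0.001, -0.   ]), 'ft_force': array([-1.331,  0.734, -0.428]), 'wrist_torque': array([-0.061,  0.024, -0.035]), 'finger_gap': np.float64(0.086)}
scene [[564.08174523   0.         322.91935109]
 [  0.         564.08174523 235.05797341]
 [  0.           0.           1.        ]] [-0.05512381  0.          0.          0.          0.        ] [[ 0.372  0.928  0.014 -0.253]
 [-0.786  0.306  0.537  0.364]
 [ 0.495 -0.211  0.843 -1.765]
 [ 0.     0.     0.     1.   ]]
top [[449.28811116   0.         307.62154408]
 [  0.         449.28811116 239.98114939]
 [  0.           0.           1.        ]] [-0.08927096  0.          0.          0.          0.        ] [[ 0.012 -1.    -0.012  0.039]
 [ 0.986  0.009  0.167 -0.566]
 [-0.167 -0.014  0.986 -1.206]
 [ 0.     0.     0.     1.   ]]
```

View pics/scene0.png

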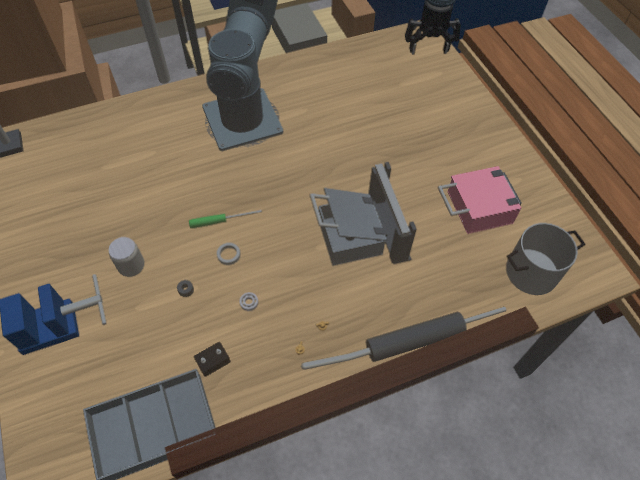

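View pics/top0.png

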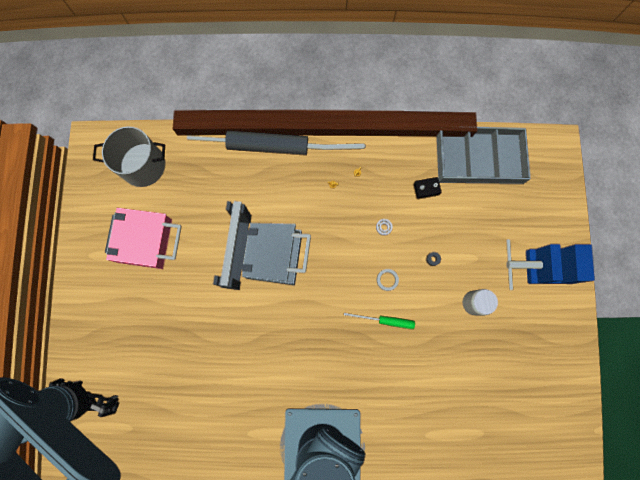

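Candidates: for the box, the grey one at scene (352,225)/top (272,252), against the pink decoy at scene (485,198). For the bearing, the ring with balls at scene (249,300)/top (384,227), against the race at scene (228,253) and the collar at scene (185,288). One close crop to check.

```bash
cat > h.py <<'E'
import numpy as np,cv2,pickle
from scipy.spatial.transform import Rotation as R
def ray(c,px):
    p=cv2.undistortPoints(np.array([[px]],float),c["camera_matrix"],c["distortion"])[0,0]
    V=c["view"];d=V[:3,:3].T@np.array([p[0],-p[1],-1]);o=-V[:3,:3].T@V[:3,3]
    return o,d/np.linalg.norm(d)
def plane(c,px,z):
    o,d=ray(c,px);return o+d*(z-o[2])/d[2]
def tri(c1,p1,c2,p2):
    o1,d1=ray(c1,p1);o2,d2=ray(c2,p2)
    t=np.linalg.lstsq(np.c_[d1,-d2],o2-o1,rcond=None)[0]
    a,b=o1+d1*t[0],o2+d2*t[1];return (a+b)/2,np.linalg.norm(a-b)
def proj(c,P):
    V=c["view"];q=V[:3,:3]@np.asarray(P,float)+V[:3,3]
    return cv2.projectPoints(np.array([[q[0],-q[1],-q[2]]]),np.zeros(3),np.zeros(3),c["camera_matrix"],c["distortion"])[0][0,0]
def snap():
    from workcell import camera
    return {n:camera(n) for n in("scene","top")}
E
python3 - <<'E'
from h import *
d=pickle.load(open("c0.pkl","rb"))
a=d["scene"]["color"][155:275,300:430];b=d["top"]["color"][190:300,205:325];e=d["top"]["color"][210:250,365:405];f=d["scene"]["color"][280:320,229:269]
r=lambda x,w,h:cv2.resize(x,(w,h),interpolation=cv2.INTER_CUBIC)
im=np.zeros((600,800,3),np.uint8)
im[:369,:400]=r(a,400,369);im[:367,400:]=r(b,400,367);im[375:575,:200]=r(e,200,200);im[375:575,210:410]=r(f,200,200)
cv2.imwrite("pics/crop1.png",im)
E
```

```text
(no output)
```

View pics/crop1.png

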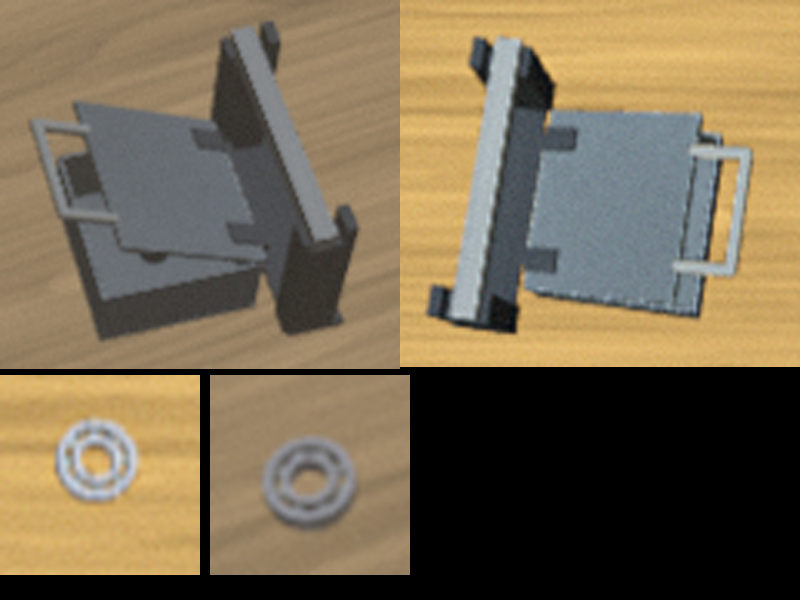

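Crop: the grey box has its lid ajar (handle rod ends at scene (312,195),(321,224.5); top (305,271),(309,235.6)). The bar lies in the rest behind the hinge. The thing at top (384,227)/scene (249,300) shows a ring of balls, so it is the bearing. Next I triangulate.

Run:
```python
from h import *
d=pickle.load(open("c0.pkl","rb"));S,T=d["scene"],d["top"]
s=lambda u,v:(300+u/3.077-.3,155+v/3.077-.3)
t=lambda u,v:(205+(u-400)/3.333-.3,190+v/3.333-.3)
pts={"rodA(lowx)":((37,123),(733,268)),"rodB(highx)":((64,214),(746,153)),
"lidfreeA":((76,104),(672,312)),"lidfreeB":((122,245),(702,114)),
"barA near":((247,28),(0,0)),
}
P={}
for k,(a,b) in pts.items():
    if b!=(0,0):
        P[k],e=tri(S,s(*a),T,t(*b));print(k,np.round(P[k],4),round(e,4))
for k,b,z in [("hingeB",(553,112),.07),("hingeA",(527,288),.07),("boxcB",(722,137),.07),("boxcA",(698,315),.07),("bar1",(497,40),.155),("bar2",(520,42),.155),("bar3",(453,318),.155),("bar4",(477,320),.155)]:
    print(k,np.round(plane(T,t(*b),z),4))
for k,b,z in [("boxS front low",(103,338),0),("boxS front top",(107,300),.07),("bar far L",(233,28),.155),("bar R near",(315,240),.155),("bar R far",(339,236),.155),("barL r",(247,25),.155)]:
    print("S",k,np.round(plane(S,s(*b),z),4))
# bearing: mask fit
from scipy import ndimage
for c,n,(x,y) in((S,"scene",(249,300)),(T,"top",(384,227))):
    h=20;im=c["color"][y-h:y+h,x-h:x+h];hsv=cv2.cvtColor(im,cv2.COLOR_BGR2HSV)
    m=(hsv[...,1]<65).astype(np.uint8);cn=max(cv2.findContours(m,0,2)[0],key=cv2.contourArea)
    el=cv2.fitEllipse(cn);px=(el[0][0]+x-h,el[0][1]+y-h);print(n,px,el[1],np.round(plane(c,px,.008),4)); P[n]=px
print(tri(S,P["scene"],T,P["top"]))
```

```text
rodA(lowx) [0.4692 0.0507 0.1671] 0.0022
rodB(highx) [0.5571 0.0408 0.1629] 0.0005
lidfreeA [0.4383 0.0978 0.132 ] 0.002
lidfreeB [0.5906 0.076  0.1465] 0.0008
hingeB [0.6069 0.2026 0.07  ]
hingeA [0.4605 0.2192 0.07  ]
boxcB [0.587  0.0621 0.07  ]
boxcA [0.4402 0.0795 0.07  ]
bar1 [0.6463 0.2362 0.155 ]
bar2 [0.6448 0.2181 0.155 ]
bar3 [0.4297 0.2613 0.155 ]
bar4 [0.4285 0.243  0.155 ]
S boxS front low [0.5878 0.0661 0.    ]
S boxS front top [0.5917 0.0658 0.07  ]
S bar far L [0.4277 0.2468 0.155 ]
S bar R near [0.6464 0.2171 0.155 ]
S bar R far [0.6499 0.2364 0.155 ]
S barL r [0.429  0.2594 0.155 ]
scene (248.41260528564453, 300.8338966369629) (18.175884246826172, 18.673690795898438) [ 0.6112 -0.1749  0.008 ]
top (383.81775665283203, 226.49131774902344) (15.783445358276367, 16.021141052246094) [ 0.6138 -0.175   0.008 ]
(array([ 0.61303091, -0.17476151,  0.01134828]), np.float64(0.000676731800202184))
```

Emit:
apply_moves(
  hand=[0.35,0.35,0.35,0.35,0.35,0.35,0.35,0.35,0.35,0.35],
  linear=[
    [0,0,0],
    [0,0,0],
    [-0.026,-0.03,0],
    [-0.026,-0.03,0],
    [-0.026,-0.03,0],
    [-0.026,-0.03,0],
    [-0.026,-0.03,0],
    [-0.026,-0.03,0],
    [-0.026,-0.03,0],
    [-0.026,-0.03,0],
  ],
  rot=[
    [0,0,-6],
    [0,0,-6],
    [0,0,0],
    [0,0,0],
    [0,0,0],
    [0,0,0],
    [0,0,0],
    [0,0,0],
    [0,0,0],
    [0,0,0],
  ],
)

```text
clock: 0.93
position: [0.3564, 0.2572, 0.2982]
ee_rot: [0.042, 0.999, -0.002, -0.004]
ft_force: [0.6, 0.8, 0.2]
finger_gap: 0.0297
```

Emit:
apply_moves(
  hand=[0.35,0.35,0.35,0.35,0.35,0.35,0.35,0.35,0.35],
  linear=[
    [-0.0257,-0.0274,0],
    [-0.0257,-0.0274,0],
    [-0.0257,-0.0274,0],
    [-0.0257,-0.0274,0],
    [-0.0257,-0.0274,0],
    [-0.0257,-0.0274,0],
    [-0.0257,-0.0274,0],
    [0,0,0],
    [0,0,0],
  ],
  rot=[
    [0,0,0.8],
    [0,0,0.8],
    [0,0,0],
    [0,0,0],
    [0,0,0],
    [0,0,0],
    [0,0,0],
    [0,0,0],
    [0,0,0],
  ],
)

```text
clock: 1.68
position: [0.5222, 0.0269, 0.2948]
ee_rot: [0.062, 0.998, -0.003, -0.005]
ft_force: [-0.4, -0.3, -0.1]
finger_gap: 0.0299
```

Emit:
apply_moves(
  hand=[0.35,0.35,0.35,0.35,0.35,0.35],
  linear=[
    [0.0113,0.0178,0],
    [0,0,0],
    [0,0,0.015],
    [0,0,0.015],
    [0,0,0.015],
    [0,0,0],
  ],
  rot=[
    [0,0,0],
    [0,0,0],
    [0,0,0],
    [0,0,0],
    [0,0,0],
    [0,0,0],
  ],
)

```text
clock: 2.18
position: [0.5096, 0.0496, 0.2478]
ee_rot: [0.061, 0.998, -0.003, -0.006]
ft_force: [-0.8, -1.0, -0.7]
finger_gap: 0.0301
```

```bash
cat >> h.py <<'E'
def delta(P):
    from workcell import env
    s=env.get_state();r=R.from_quat(s["ee_rot"]);m=r.as_matrix()
    print("t",round(float(s["clock"]),2),"pos",np.round(s["position"],4),"yawY",round(np.degrees(np.arctan2(m[1,1],m[0,1])),2),"z",np.round(m[:,2],4),"F",np.round(s["ft_force"],1),"gap",round(float(s["finger_gap"]),4))
    if P is not None: print("tool shift",np.round(m.T@(np.array(P)-s["position"]),4))
E
python3 - <<'E'
from h import *
delta([.513,.0458,.219])
d=snap();pickle.dump(d,open("c1.pkl","wb"))
im=np.zeros((400,800,3),np.uint8)
im[:,:400]=cv2.resize(d["scene"]["color"][150:250,280:380],(400,400),interpolation=2)
im[:,400:]=cv2.resize(d["top"]["color"][205:305,255:355],(400,400),interpolation=2)
cv2.imwrite("pics/c1.png",im)
E
```

```text
t 2.18 pos [0.5096 0.0496 0.2478] yawY 83.06 z [-0.0122 -0.0048 -0.9999] F [-0.8 -1.  -0.7] gap 0.0301
tool shift [-0.0042 -0.0032  0.0288]
```

View pics/c1.png

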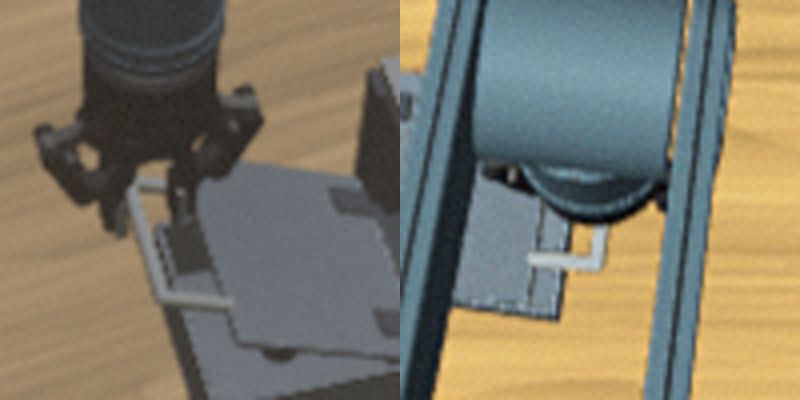

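The fingers straddle the rod near its middle in the scene crop (tips at about (118,235) and (180,220), rod between), with the inner one in the open gap. I descend the rest and close.

Emit:
apply_moves(
  hand=[0.35,0.35,0.35,0.35,0,0,0,0,0,0],
  linear=[
    [-0.004,-0.003,0.01],
    [0,0,0.01],
    [0,0,0.009],
    [0,0,0],
    [0,0,0],
    [0,0,0],
    [0,0,0],
    [0,0,0],
    [0,0,0],
    [0,0,0],
  ],
  rot=[
    [0,0,0],
    [0,0,0],
    [0,0,0],
    [0,0,0],
    [0,0,0],
    [0,0,0],
    [0,0,0],
    [0,0,0],
    [0,0,0],
    [0,0,0],
  ],
)

```text
clock: 3.12
position: [0.516, 0.0462, 0.2212]
ee_rot: [0.06, 0.998, -0.003, -0.002]
ft_force: [0.7, 0.1, -2.5]
finger_gap: 0.0075
```

Run:
```python
from h import *
delta(None)
H=np.array([.532,.2115,.07]);ex=np.array([.113,.9936,0])
from workcell import env
p=env.get_state()["position"]-H;print("along ex",p@ex,"z",p[2]-.054,"r",np.hypot(p@ex,p[2]-.054))
```

```text
t 3.12 pos [0.516  0.0462 0.2212] yawY 83.1 z [-0.0036 -0.0051 -1.    ] F [ 0.7  0.1 -2.5] gap 0.0075
along ex -0.16604668832898342 z 0.09721667541031803 r 0.1924125377486033
```

Emit:
apply_moves(
  hand=[0,0,0,0],
  linear=[
    [0,0,0],
    [0,0,0],
    [0,0,0],
    [0,0,0],
  ],
  rot=[
    [0,0,0],
    [0,0,0],
    [0,0,0],
    [0,0,0],
  ],
)

```text
clock: 3.45
position: [0.516, 0.0462, 0.2212]
ee_rot: [0.06, 0.998, -0.003, -0.002]
ft_force: [0.6, 0.6, -3.1]
finger_gap: 0.0072
```

Emit:
apply_moves(
  hand=[0,0,0,0,0,0],
  linear=[
    [0,0.005,-0.0081],
    [0,0.0054,-0.0078],
    [0,0.0058,-0.0075],
    [0,0.0062,-0.0072],
    [0,0.0065,-0.0069],
    [0,0.0068,-0.0066],
  ],
  rot=[
    [0,0,0],
    [0,0,0],
    [0,0,0],
    [0,0,0],
    [0,0,0],
    [0,0,0],
  ],
)

```text
clock: 3.95
position: [0.5206, 0.0819, 0.2681]
ee_rot: [0.061, 0.998, -0.005, -0.002]
ft_force: [1.9, -1.0, -6.7]
finger_gap: 0.0076
```

```bash
cat >> h.py <<'E'
H=np.array([.532,.2115,.07]);ex=np.array([.113,.9936,0]);ey=np.array([-.9936,.113,0])
def arc():
    from workcell import env
    s=env.get_state();p=s["position"]-H;u,w=p@ex,p[2]-.054;f=s["ft_force"];ph=np.arctan2(w,-u)
    fu,fz=f@ex,f[2]
    print("u %.4f w %.4f r %.4f phi %.3f v %.4f| F tang %.1f rad %.1f ey %.1f"%(u,w,np.hypot(u,w),ph,p@ey,fu*np.sin(ph)+fz*np.cos(ph),-fu*np.cos(ph)+fz*np.sin(ph),f@ey))
E
python3 - <<'E'
from h import *
delta(None);arc()
E
```

```text
t 3.95 pos [0.5206 0.0819 0.2681] yawY 83.01 z [-0.0056 -0.0107 -0.9999] F [ 1.9 -1.  -6.7] gap 0.0076
u -0.1301 w 0.1441 r 0.1941 phi 0.836 v -0.0033| F tang -5.1 rad -4.4 ey -2.0
```

Emit:
apply_moves(
  hand=[0,0,0,0,0,0,0,0,0,0],
  linear=[
    [0,0.0087,-0.007],
    [0,0.0091,-0.0066],
    [0,0.0095,-0.006],
    [0,0.0099,-0.0055],
    [0,0.0102,-0.005],
    [0,0.0105,-0.0044],
    [0,0.0107,-0.0038],
    [0,0.0109,-0.0031],
    [0,0.0111,-0.0024],
    [0,0.0112,-0.0018],
  ],
  rot=[
    [0,0,0],
    [0,0,0],
    [0,0,0],
    [0,0,0],
    [0,0,0],
    [0,0,0],
    [0,0,0],
    [0,0,0],
    [0,0,0],
    [0,0,0],
  ],
)

```text
clock: 4.78
position: [0.5341, 0.1923, 0.3216]
ee_rot: [0.061, 0.998, -0.008, 0.0]
ft_force: [3.2, -4.4, -7.0]
finger_gap: 0.0075
```

Run:
```python
from h import *
delta(None);arc()
```

```text
t 4.78 pos [0.5341 0.1923 0.3216] yawY 83.06 z [-3.000e-04 -1.670e-02 -9.999e-01] F [ 3.2 -4.4 -7. ] gap 0.0075
u -0.0188 w 0.1976 r 0.1985 phi 1.476 v -0.0043| F tang -4.7 rad -6.5 ey -3.6
```

Emit:
apply_moves(
  hand=[0,0,0,0,0.2,0.2,0.2,0.2],
  linear=[
    [0,0.009,0],
    [0,0.009,0],
    [0,0.008,0],
    [0,0,0],
    [0,0,0],
    [0,0,0],
    [0,0,0],
    [0,0,0],
  ],
  rot=[
    [-0.5,0,0],
    [-0.5,0,0],
    [0,0,0],
    [0,0,0],
    [0,0,0],
    [0,0,0],
    [0,0,0],
    [0,0,0],
  ],
)

```text
clock: 5.45
position: [0.5369, 0.227, 0.3224]
ee_rot: [0.058, 0.998, 0.005, 0.0]
ft_force: [-0.4, 0.0, 1.4]
finger_gap: 0.0168
```

Run:
```python
from h import *
delta(None);arc()
d=snap();pickle.dump(d,open("c2.pkl","wb"))
im=np.zeros((400,800,3),np.uint8)
im[:,:400]=cv2.resize(d["scene"]["color"][130:270,300:440],(400,400),interpolation=2)
im[:,400:]=cv2.resize(d["top"]["color"][190:310,205:325],(400,400),interpolation=2)
cv2.imwrite("pics/c2.png",im)
```

```text
t 5.45 pos [0.5369 0.227  0.3224] yawY 83.29 z [ 0.0013  0.0091 -1.    ] F [-0.4  0.   1.4] gap 0.0168
u 0.0159 w 0.1984 r 0.1991 phi 1.651 v -0.0031| F tang -0.1 rad 1.4 ey 0.4
```

View pics/c2.png

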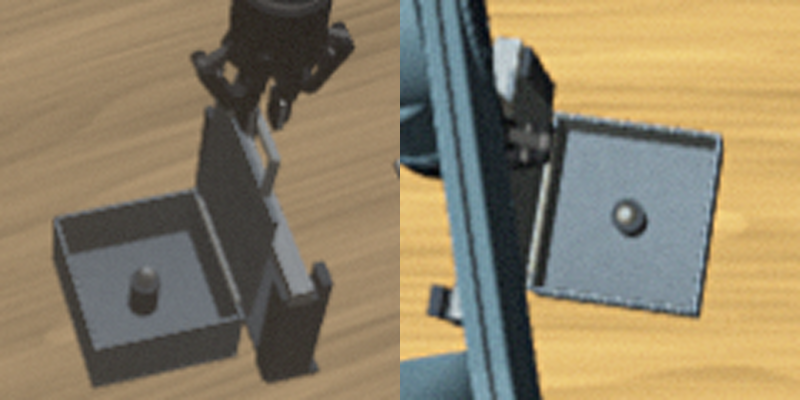

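Lid is just past upright, box open, spindle visible at scene crop (145,285)/top crop (628,215). Forces are zero with the rod loosely caged. Now I push gently.

Emit:
apply_moves(
  hand=[0.2,0.2,0.2,0.2,0.2],
  linear=[
    [0,0.002,0.004],
    [0,0.0025,0.003],
    [0,0.0025,0],
    [0,0.0025,0],
    [0,0,0],
  ],
  rot=[
    [0,0,0],
    [0,0,0],
    [0,0,0],
    [0,0,0],
    [0,0,0],
  ],
)

```text
clock: 5.97
position: [0.5384, 0.2353, 0.3151]
ee_rot: [0.06, 0.998, 0.003, 0.001]
ft_force: [0.1, -0.8, -0.7]
finger_gap: 0.0172
```

Run:
```python
from h import *
delta(None);arc()
```

```text
t 5.97 pos [0.5384 0.2353 0.3151] yawY 83.17 z [ 0.0018  0.0065 -1.    ] F [ 0.1 -0.8 -0.7] gap 0.0172
u 0.0243 w 0.1911 r 0.1926 phi 1.697 v -0.0037| F tang -0.6 rad -0.8 ey -0.2
```

Emit:
apply_moves(
  hand=[0.2,0.2,0.2,0.2],
  linear=[
    [0,0.002,0],
    [0,0.002,0.0005],
    [0,0.002,0.0005],
    [0,0,0],
  ],
  rot=[
    [0,0,0],
    [0,0,0],
    [0,0,0],
    [0,0,0],
  ],
)

```text
clock: 6.3
position: [0.5392, 0.2418, 0.3141]
ee_rot: [0.06, 0.998, 0.003, 0.001]
ft_force: [-0.5, -1.4, -0.0]
finger_gap: 0.0171
```

Emit:
apply_moves(
  hand=[0.2,0.2,0.2,0.2],
  linear=[
    [0,0.0015,0.0003],
    [0,0.0015,0.0003],
    [0,0.0015,0.0003],
    [0,0,0],
  ],
  rot=[
    [0,0,0],
    [0,0,0],
    [0,0,0],
    [0,0,0],
  ],
)

```text
clock: 6.63
position: [0.5398, 0.2469, 0.3133]
ee_rot: [0.059, 0.998, 0.003, 0.001]
ft_force: [0.8, -2.1, 0.3]
finger_gap: 0.0172
```

Emit:
apply_moves(
  hand=[0.2,0.2,0.2],
  linear=[
    [0,0.0015,0.0004],
    [0,0.0015,0.0004],
    [0,0.001,0.0003],
  ],
  rot=[
    [0,0,0],
    [0,0,0],
    [0,0,0],
  ],
)

```text
clock: 6.88
position: [0.5403, 0.2508, 0.3125]
ee_rot: [0.06, 0.998, 0.003, 0.001]
ft_force: [-1.6, -2.7, 1.5]
finger_gap: 0.0168
```

Emit:
apply_moves(
  hand=[0.2,0.2,0.2],
  linear=[
    [0,0.0015,0.0004],
    [0,0.0015,0.0004],
    [0,0.001,0.0003],
  ],
  rot=[
    [0,0,0],
    [0,0,0],
    [0,0,0],
  ],
)

```text
clock: 7.13
position: [0.5408, 0.2547, 0.3116]
ee_rot: [0.06, 0.998, 0.002, 0.001]
ft_force: [-1.6, -2.5, 1.7]
finger_gap: 0.0173
```

Emit:
apply_moves(
  hand=[0.2,0.2,0.2],
  linear=[
    [0,0.0015,0.0004],
    [0,0.0015,0.0004],
    [0,0.001,0.0003],
  ],
  rot=[
    [0,0,0],
    [0,0,0],
    [0,0,0],
  ],
)

```text
clock: 7.38
position: [0.5414, 0.259, 0.3106]
ee_rot: [0.06, 0.998, 0.002, 0.001]
ft_force: [-1.0, -2.3, 2.0]
finger_gap: 0.0167
```

Emit:
apply_moves(
  hand=[0.2,0.2,0.2],
  linear=[
    [0,0.0012,0.0003],
    [0,0.0012,0.0003],
    [0,0.0012,0.0003],
  ],
  rot=[
    [0,0,0],
    [0,0,0],
    [0,0,0],
  ],
)

```text
clock: 7.63
position: [0.5419, 0.263, 0.3096]
ee_rot: [0.06, 0.998, 0.002, 0.001]
ft_force: [-0.8, -3.5, 1.7]
finger_gap: 0.0174
```

Emit:
apply_moves(
  hand=[0.2,0.2,0.2],
  linear=[
    [0,0.0012,0.0003],
    [0,0.0012,0.0003],
    [0,0.0012,0.0003],
  ],
  rot=[
    [0,0,0],
    [0,0,0],
    [0,0,0],
  ],
)

```text
clock: 7.88
position: [0.5422, 0.2657, 0.3089]
ee_rot: [0.06, 0.998, 0.001, 0.001]
ft_force: [-2.9, -9.8, 6.4]
finger_gap: 0.0172
```

Emit:
apply_moves(
  hand=[0.2],
  linear=[
    [0,0,0],
  ],
  rot=[
    [0,0,0],
  ],
)

```text
clock: 7.97
position: [0.5422, 0.2655, 0.309]
ee_rot: [0.06, 0.998, 0.0, 0.001]
ft_force: [0.2, -1.8, 1.2]
finger_gap: 0.017
```

Emit:
apply_moves(
  hand=[0.2,0.2],
  linear=[
    [0,0.001,0],
    [0,0.001,0],
  ],
  rot=[
    [0,0,0],
    [0,0,0],
  ],
)

```text
clock: 8.13
position: [0.5423, 0.2659, 0.309]
ee_rot: [0.06, 0.998, -0.002, 0.001]
ft_force: [-1.0, -7.1, 3.5]
finger_gap: 0.017
```

Emit:
apply_moves(
  hand=[0.2,0.2,0.2],
  linear=[
    [0,0.0012,0],
    [0,0.0012,0],
    [0,0.0012,0],
  ],
  rot=[
    [0,0,0],
    [0,0,0],
    [0,0,0],
  ],
)

```text
clock: 8.38
position: [0.5424, 0.2663, 0.3089]
ee_rot: [0.061, 0.998, -0.005, -0.0]
ft_force: [-1.2, -7.6, 4.2]
finger_gap: 0.0169
```

Emit:
apply_moves(
  hand=[0.2,0.2,0.2,0.2,0.2,0.2],
  linear=[
    [0,0.0014,0],
    [0,0.0013,0],
    [0,0.0013,0],
    [0,0.0013,0],
    [0,0.0013,0],
    [0,0.0013,0],
  ],
  rot=[
    [0,0,0],
    [0,0,0],
    [0,0,0],
    [0,0,0],
    [0,0,0],
    [0,0,0],
  ],
)

```text
clock: 8.88
position: [0.5427, 0.2672, 0.3087]
ee_rot: [0.063, 0.998, -0.013, -0.002]
ft_force: [-1.5, -8.0, 3.0]
finger_gap: 0.0172
```

Emit:
apply_moves(
  hand=[0.2,0.2,0.2,0.2,0.2,0.2],
  linear=[
    [0,0.0013,0],
    [0,0.0013,0],
    [0,0.0013,0],
    [0,0.0013,0],
    [0,0.0013,0],
    [0,0.0013,0],
  ],
  rot=[
    [-0.2,0,0],
    [-0.2,0,0],
    [-0.2,0,0],
    [-0.2,0,0],
    [-0.2,0,0],
    [-0.2,0,0],
  ],
)

```text
clock: 9.38
position: [0.5429, 0.267, 0.3088]
ee_rot: [0.064, 0.998, -0.012, -0.003]
ft_force: [-2.0, -8.8, 3.9]
finger_gap: 0.0172
```

Run:
```python
from h import *
delta(None);arc()
```

```text
t 9.38 pos [0.5429 0.267  0.3088] yawY 82.64 z [-0.0077 -0.0227 -0.9997] F [-2.  -8.8  3.9] gap 0.0172
u 0.0564 w 0.1848 r 0.1932 phi 1.867 v -0.0045| F tang -9.7 rad 1.1 ey 1.0
```

Emit:
apply_moves(
  hand=[0.2,0.2,0.2,0.2,0.2,0.2,0.5],
  linear=[
    [0,-0.0015,0],
    [0,-0.0015,0],
    [0,0,-0.01],
    [0,0,-0.02],
    [0,0,-0.03],
    [0,0,-0.03],
    [0,0,-0.02],
  ],
  rot=[
    [0,0,0],
    [0,0,0],
    [0,0,0],
    [0,0,0],
    [0,0,0],
    [0,0,0],
    [-1,0,0],
  ],
)

```text
clock: 9.97
position: [0.5412, 0.2696, 0.4167]
ee_rot: [0.063, 0.998, -0.001, -0.01]
ft_force: [-0.5, 0.3, 0.3]
finger_gap: 0.0281
```

Run:
```python
from h import *
delta([.613,-.1748,.3])
```

```text
t 9.97 pos [0.5412 0.2696 0.4167] yawY 82.78 z [-0.0199 -0.0014 -0.9998] F [-0.5  0.3  0.3] gap 0.0281
tool shift [-0.1293 -0.4314  0.1159]
```

Emit:
apply_moves(
  hand=[0.85,0.85,0.85,0.85,0.85,0.85,0.85,0.85,0.85,0.85],
  linear=[
    [-0.012,-0.0385,0],
    [-0.012,-0.0385,0],
    [-0.012,-0.0385,0],
    [-0.012,-0.0385,0.01],
    [-0.012,-0.0385,0.01],
    [-0.012,-0.0385,0.01],
    [-0.012,-0.0385,0.01],
    [-0.012,-0.0385,0.01],
    [-0.012,-0.0385,0.01],
    [-0.012,-0.0385,0.01],
  ],
  rot=[
    [0,-1.1,0],
    [0,0,0],
    [0,0,0],
    [0,0,0],
    [0,0,0],
    [0,0,0],
    [0,0,0],
    [0,0,0],
    [0,0,0],
    [0,0,0],
  ],
)

```text
clock: 10.8
position: [0.6224, -0.1215, 0.3637]
ee_rot: [0.051, 0.999, 0.008, 0.017]
ft_force: [1.1, 0.1, 0.5]
finger_gap: 0.0726
```

Run:
```python
from h import *
delta([.613,-.1748,.2])
d=snap();pickle.dump(d,open("c3.pkl","wb"))
im=np.zeros((480,800,3),np.uint8)
im[:,:400]=cv2.resize(d["scene"]["color"][130:274,300:420],(400,480),interpolation=2)
im[:,400:]=cv2.resize(d["top"]["color"][180:324,205:325],(400,480),interpolation=2)
cv2.imwrite("pics/c3.png",im)
```

```text
t 10.8 pos [ 0.6224 -0.1215  0.3637] yawY 84.19 z [ 0.0356  0.0134 -0.9993] F [1.1 0.1 0.5] gap 0.0726
tool shift [ 0.0095 -0.0567  0.1625]
```

View pics/c3.png

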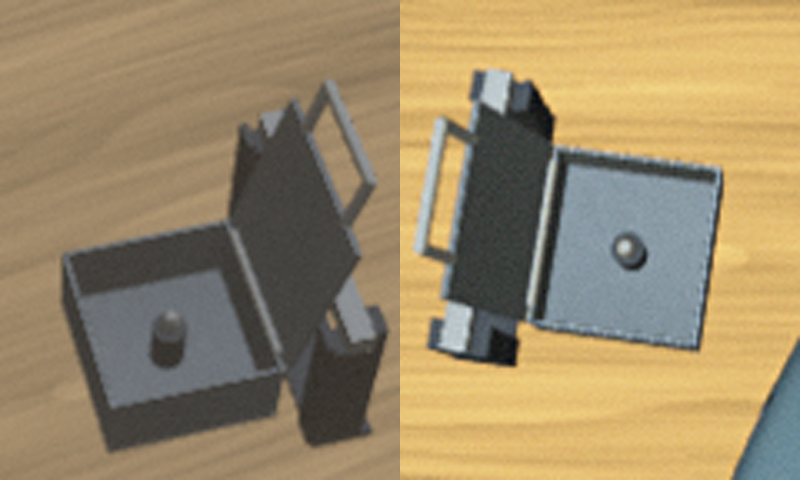

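The lid leans back on the bar, and the bar is still in its notches. Spindle top is at about scene crop (168,322) and top crop (629,246). I measure the seat from the spindle and the rim.

Run:
```python
from h import *
d=pickle.load(open("c3.pkl","rb"));S,T=d["scene"],d["top"]
s=lambda u,v:(300+u/3.333-.35,130+v/3.333-.35)
t=lambda u,v:(205+(u-400)/3.333-.35,180+v/3.333-.35)
P,e=tri(S,s(168,322),T,t(628,246));print("spindle top",P.round(4),round(e,4))
r=np.array([plane(T,t(*p),.07) for p in [(560,147),(722,167),(697,350),(527,325)]]);print("top rim",r.round(4).tolist(),r.mean(0).round(4))
q=np.array([plane(S,s(*p),.07) for p in [(62,256),(107,409),(283,370),(233,222)]]);print("scene rim",q.round(4).tolist(),q.mean(0).round(4))
# pixel-level: spindle blobs
for c,n,p in((S,"scene",s(168,335)),(T,"top",t(628,250))):
    x,y=map(int,np.round(p));h=11
    g=cv2.cvtColor(c["color"],cv2.COLOR_BGR2GRAY)[y-h:y+h,x-h:x+h];print(n,x-h,y-h);print("\n".join(" ".join("%3d"%v for v in r) for r in g))
```

```text
spindle top [0.5252 0.139  0.0551] 0.0013
top rim [[0.6056, 0.1969, 0.07], [0.59, 0.0622, 0.07], [0.439, 0.0804, 0.07], [0.4576, 0.2192, 0.07]] [0.5231 0.1397 0.07  ]
scene rim [[0.4449, 0.0797, 0.07], [0.5897, 0.0592, 0.07], [0.6067, 0.1989, 0.07], [0.4637, 0.2214, 0.07]] [0.5263 0.1398 0.07  ]
scene 339 219
110 112 108 109 110 112 111 111 111 112 111 114 111 110 111 112 110 112 109 113 112 110
111 111 111 107 112 112 110 111 112 113 112 111 109 112 113 109 110 112 111 113 112 109
109 114 111 110 113 111 109 113 111 111 109 111 112 108 112 111 114 112 111 113 111 112
111 111 114 112 110 112 111 112 112 114 113 112 117 111 111 111 114 111 113 114 111 111
112 112 113 113 109 110 114 110 112 109 108 123 129 121 113 110 113 112 113 114 111 112
109 114 113 113 110 110 111 111 104  95 103 129 142 134 117 109 109 114 114 113 112 111
112 111 112 111 109 113 111 102  88  81  97 119 125 123 112  98 107 113 113 113 110 111
113 113 112 111 111 111 104  90  81  80  83  93  96 100 101  91  99 110 115 113 111 112
114 111 113 111 115 114 100  83  81  76  78  82  84  89  94  84  90 105 116 113 112 1
[... 2394 characters left out ...]
 149 146 147 145 144 149 133  98  84  90  94  89  83  56  32  54 147 151 149 155 149
149 147 145 143 145 149 148 151 128  85  66  61  58  44  30  45 113 152 156 148 154 152
149 146 146 144 145 142 151 148 148 126  83  60  41  43  57 108 148 152 152 151 150 146
144 149 146 150 147 145 146 146 144 156 135 119 117 119 119 149 148 152 148 143 150 148
144 146 149 144 144 150 144 150 147 156 149 149 153 150 151 149 146 147 148 153 145 148
148 143 143 150 146 148 152 145 149 153 151 148 145 147 148 152 150 153 146 147 146 148
145 145 151 145 145 147 152 148 150 144 147 151 146 148 151 150 149 146 150 145 150 148
151 149 149 143 143 143 143 149 143 148 146 146 148 147 145 151 143 150 144 146 146 148
```

Run:
```python
from h import *
d=pickle.load(open("c3.pkl","rb"));S,T=d["scene"],d["top"]
a,b=(350.95,224.0),(271.7,253.7)
P,e=tri(S,a,T,b);print(P.round(4),round(e,4),plane(S,a,.063).round(4),plane(T,b,.063).round(4))
for p in ([.524,.1405,.045],[.524,.1405,.063]): print(proj(S,p),proj(T,p))
delta([.613,-.1748,.2])
```

```text
[0.5235 0.142  0.0619] 0.0016 [0.524  0.1409 0.063 ] [0.5236 0.1427 0.063 ]
[350.41948415 227.79763001] [273.07346768 254.46261537]
[350.79672243 224.04371253] [272.49931363 253.57686445]
t 10.9 pos [ 0.6223 -0.1258  0.3608] yawY 83.8 z [ 0.0314  0.0121 -0.9994] F [-0.   1.6 -1.3] gap 0.0726
tool shift [ 0.0088 -0.0521  0.1598]
```

Emit:
apply_moves(
  hand=[0.85,0.85,0.85,0.85,0.85,0.85],
  linear=[
    [0,0,0],
    [0,0,0],
    [0.004,-0.025,0.03],
    [0,-0.025,0.03],
    [0,0,0.04],
    [0,0,0],
  ],
  rot=[
    [0.6,1.6,0],
    [0,0,0],
    [0,0,0],
    [0,0,0],
    [0,0,0],
    [0,0,0],
  ],
)

```text
clock: 11.4
position: [0.6172, -0.1727, 0.2633]
ee_rot: [0.053, 0.999, 0.004, 0.008]
ft_force: [-1.9, 0.4, -1.0]
finger_gap: 0.0724
```

Run:
```python
from h import *
delta([.613,-.1748,.12])
```

```text
t 11.4 pos [ 0.6172 -0.1727  0.2633] yawY 83.93 z [ 0.0164  0.0067 -0.9998] F [-1.9  0.4 -1. ] gap 0.0724
tool shift [ 0.0062 -0.0037  0.1432]
```

Emit:
apply_moves(
  hand=[0.85,0.85,0.85,0.85,0.85,0.85,0.85],
  linear=[
    [0,0,0],
    [0.004,-0.0026,0.03],
    [0,0,0.03],
    [0,0,0.03],
    [0,0,0.03],
    [0,0,0.02],
    [0,0,0],
  ],
  rot=[
    [0.4,0.9,0],
    [0,0,0],
    [0,0,0],
    [0,0,0],
    [0,0,0],
    [0,0,0],
    [0,0,0],
  ],
)

```text
clock: 11.98
position: [0.6255, -0.1704, 0.1392]
ee_rot: [0.049, 0.999, -0.004, 0.012]
ft_force: [0.2, 0.3, 0.2]
finger_gap: 0.0728
```

Run:
```python
from h import *
delta([.613,-.1748,.075])
d=snap();pickle.dump(d,open("c4.pkl","wb"))
im=np.zeros((400,800,3),np.uint8)
im[:,:400]=cv2.resize(d["scene"]["color"][240:340,200:300],(400,400),interpolation=2)
im[:,400:]=cv2.resize(d["top"]["color"][175:275,335:435],(400,400),interpolation=2)
cv2.imwrite("pics/c4.png",im)
```

```text
t 11.98 pos [ 0.6255 -0.1704  0.1392] yawY 84.4 z [ 0.0244 -0.0085 -0.9997] F [0.2 0.3 0.2] gap 0.0728
tool shift [ 0.0136 -0.0052  0.0639]
```

View pics/c4.png

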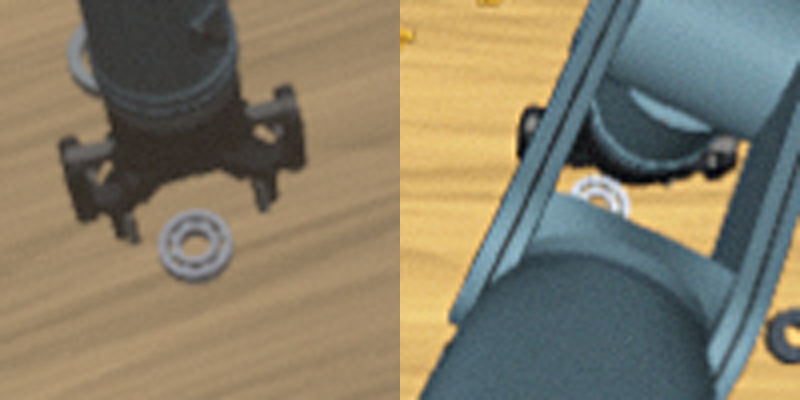

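Emit:
apply_moves(
  hand=[0.85,0.85,0.85,0.85,0.85],
  linear=[
    [0,0,0],
    [0,0,0],
    [0.007,-0.003,0],
    [0.006,-0.0025,0],
    [0,0,0],
  ],
  rot=[
    [-0.4,1.4,0],
    [0,0,0],
    [0,0,0],
    [0,0,0],
    [0,0,0],
  ],
)

```text
clock: 12.5
position: [0.6189, -0.1762, 0.1559]
ee_rot: [0.047, 0.999, -0.004, 0.012]
ft_force: [-0.3, 0.1, -0.3]
finger_gap: 0.0723
```

Run:
```python
from h import *
delta([.613,-.1748,.075])
```

```text
t 12.5 pos [ 0.6189 -0.1762  0.1559] yawY 84.61 z [ 0.0234 -0.01   -0.9997] F [-0.3  0.1 -0.3] gap 0.0723
tool shift [0.008  0.0014 0.0807]
```

Emit:
apply_moves(
  hand=[0.85,0.85,0.85,0.85,0.85,0.85,0.85],
  linear=[
    [0.001,0,0.01],
    [0.001,0,0.01],
    [0.001,0,0.01],
    [0.001,0,0.01],
    [0.001,0,0.005],
    [0,0,0],
    [0,0,0],
  ],
  rot=[
    [-0.2,0.4,0],
    [-0.2,0.4,0],
    [-0.2,0.4,0],
    [0,0.4,0],
    [0,0,0],
    [0,0,0],
    [0,0,0],
  ],
)

```text
clock: 13.08
position: [0.6126, -0.1762, 0.1059]
ee_rot: [0.048, 0.999, 0.002, -0.004]
ft_force: [-0.6, 0.2, -0.4]
finger_gap: 0.0727
```

Run:
```python
from h import *
delta([.613,-.1748,.075])
```

```text
t 13.08 pos [ 0.6126 -0.1762  0.1059] yawY 84.51 z [-0.0068  0.0049 -1.    ] F [-0.6  0.2 -0.4] gap 0.0727
tool shift [-0.0005  0.0013  0.0309]
```

Tilt is now under 0.5° and the tool sits within 1.5 mm laterally. I descend slowly and grip.

Emit:
apply_moves(
  hand=[0.85,0.85,0.85,0.85,0.85,0.85,0.85],
  linear=[
    [0,0.001,0.007],
    [0,0,0.007],
    [0,0,0.006],
    [0,0,0.005],
    [0,0,0.003],
    [0,0,0],
    [0,0,0],
  ],
  rot=[
    [0.1,-0.1,0],
    [0.1,-0.1,0],
    [0,-0.1,0],
    [0,0,0],
    [0,0,0],
    [0,0,0],
    [0,0,0],
  ],
)

```text
clock: 13.67
position: [0.6127, -0.1747, 0.0745]
ee_rot: [0.048, 0.999, 0.0, -0.001]
ft_force: [0.2, -0.5, -0.8]
finger_gap: 0.0723
```

Run:
```python
from h import *
delta([.613,-.1748,.073])
```

```text
t 13.67 pos [ 0.6127 -0.1747  0.0745] yawY 84.54 z [-1.7e-03  7.0e-04 -1.0e+00] F [ 0.2 -0.5 -0.8] gap 0.0723
tool shift [-0.0003 -0.      0.0015]
```

Emit:
apply_moves(
  hand=[0,0,0,0,0,0,0,0],
  linear=[
    [0,0,0],
    [0,0,0],
    [0,0,0],
    [0,0,0],
    [0,0,0],
    [0,0,0],
    [0,0,0],
    [0,0,0],
  ],
  rot=[
    [0,0,0],
    [0,0,0],
    [0,0,0],
    [0,0,0],
    [0,0,0],
    [0,0,0],
    [0,0,0],
    [0,0,0],
  ],
)

```text
clock: 14.33
position: [0.6135, -0.1752, 0.0762]
ee_rot: [0.048, 0.999, -0.0, 0.0]
ft_force: [0.2, -0.7, -1.8]
finger_gap: 0.0436
```

Run:
```python
from h import *
delta([.524,.141,.22])
```

```text
t 14.33 pos [ 0.6135 -0.1752  0.0762] yawY 84.54 z [ 8.e-04 -6.e-04 -1.e+00] F [ 0.2 -0.7 -1.8] gap 0.0436
tool shift [ 0.1191  0.3062 -0.1441]
```

Emit:
apply_moves(
  hand=[0,0,0,0,0,0,0,0,0,0],
  linear=[
    [0,0,-0.01],
    [0,0,-0.015],
    [0,0,-0.02],
    [0,0,-0.02],
    [0,0,-0.02],
    [0,0,-0.02],
    [0.005,0.01,-0.01],
    [0.009,0.02,-0.005],
    [0.0095,0.025,0],
    [0.0095,0.025,0],
  ],
  rot=[
    [0,0,0],
    [0,0,0],
    [0,0,0],
    [0,0,0],
    [0,0,0],
    [0,0,0],
    [0,0,0],
    [0,0,0],
    [0,0,0],
    [0,0,0],
  ],
)

```text
clock: 15.17
position: [0.5873, -0.0935, 0.2055]
ee_rot: [0.051, 0.999, -0.001, 0.001]
ft_force: [-0.3, 0.1, -1.0]
finger_gap: 0.0437
```

Run:
```python
from h import *
delta([.524,.141,.22])
```

```text
t 15.17 pos [ 0.5873 -0.0935  0.2055] yawY 84.13 z [ 0.0018 -0.0015 -1.    ] F [-0.3  0.1 -1. ] gap 0.0437
tool shift [ 0.0869  0.2268 -0.015 ]
```

Emit:
apply_moves(
  hand=[0,0,0,0,0,0,0,0,0,0],
  linear=[
    [0.0105,0.027,-0.002],
    [0.0105,0.027,-0.002],
    [0.0105,0.027,-0.002],
    [0.0105,0.027,-0.001],
    [0.0105,0.027,0],
    [0.0105,0.027,0],
    [0.0105,0.02,0],
    [0.006,0.013,0],
    [0.003,0.007,0],
    [0,0,0],
  ],
  rot=[
    [0,0,0],
    [0,0,0],
    [0,0,0],
    [0,0,0],
    [0,0,0],
    [0,0,0],
    [0,0,0],
    [0,0,0],
    [0,0,0],
    [0,0,0],
  ],
)

```text
clock: 16.0
position: [0.5121, 0.1362, 0.2148]
ee_rot: [0.049, 0.999, 0.001, -0.001]
ft_force: [0.2, 0.3, -0.7]
finger_gap: 0.0439
```

Run:
```python
from h import *
delta([.524,.141,.18])
```

```text
t 16.0 pos [0.5121 0.1362 0.2148] yawY 84.42 z [-0.0011  0.0028 -1.    ] F [ 0.2  0.3 -0.7] gap 0.0439
tool shift [-0.0115  0.0058  0.0348]
```

Emit:
apply_moves(
  hand=[0,0,0,0,0,0,0],
  linear=[
    [-0.004,0.002,0.005],
    [-0.004,0.002,0.008],
    [-0.003,0.001,0.008],
    [0,0,0.008],
    [0,0,0.004],
    [0,0,0],
    [0,0,0],
  ],
  rot=[
    [0,0,0],
    [0,0,0],
    [0,0,0],
    [0,0,0],
    [0,0,0],
    [0,0,0],
    [0,0,0],
  ],
)

```text
clock: 16.58
position: [0.5257, 0.1368, 0.1767]
ee_rot: [0.051, 0.999, 0.001, -0.001]
ft_force: [-0.8, -0.4, -0.2]
finger_gap: 0.0436
```

Run:
```python
from h import *
delta([.524,.141,.145])
d=snap();pickle.dump(d,open("c5.pkl","wb"));delta([.524,.141,.145])
im=np.zeros((480,800,3),np.uint8)
im[:,:400]=cv2.resize(d["scene"]["color"][150:270,300:400],(400,480),interpolation=2)
im[:,400:]=cv2.resize(d["top"]["color"][195:315,215:315],(400,480),interpolation=2)
cv2.imwrite("pics/c5.png",im)
```

```text
t 16.58 pos [0.5257 0.1368 0.1767] yawY 84.19 z [-0.0028  0.0013 -1.    ] F [-0.8 -0.4 -0.2] gap 0.0436
tool shift [0.002  0.0039 0.0317]
t 16.68 pos [0.5257 0.137  0.1772] yawY 84.21 z [-0.0021  0.0013 -1.    ] F [-0.1 -0.5 -1.1] gap 0.0438
tool shift [0.0021 0.0037 0.0322]
```

View pics/c5.png

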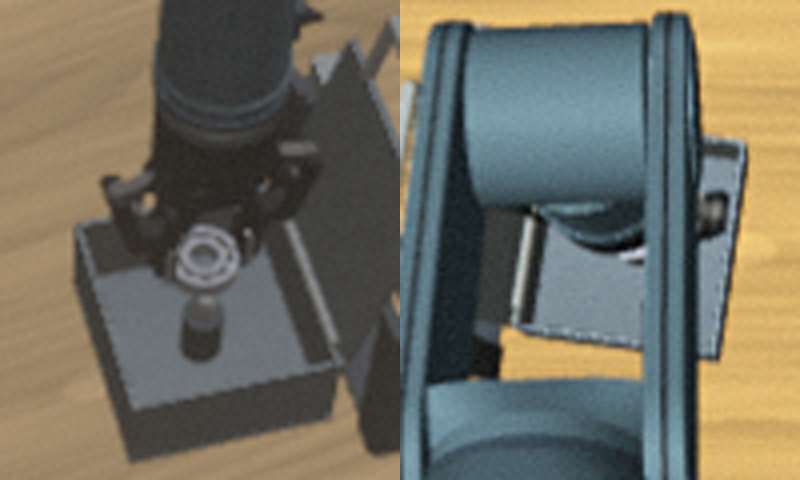

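The bearing is held above the spindle, at scene crop (206,256) with the spindle tip at (205,303). I check its centre and aspect for tilt against the flat one on the bench.

Run:
```python
from h import *
def fit(f,x,y,h=14):
    c=pickle.load(open(f,"rb"))["scene"];im=c["color"][y-h:y+h,x-h:x+h]
    return c,im
c,im=fit("c5.pkl",351,214)
g=cv2.cvtColor(im,cv2.COLOR_BGR2GRAY);print("\n".join(" ".join("%3d"%v for v in r) for r in g))
for th in(105,120,135):
    m=(g>th).astype(np.uint8);n,l,st,_=cv2.connectedComponentsWithStats(m);print(th,st[1:][st[1:,4]>40])
c0,im0=fit("c0.pkl",248,301)
print("\n".join(" ".join("%3d"%v for v in r) for r in cv2.cvtColor(im0,cv2.COLOR_BGR2GRAY)))
print("expect centre top face",proj(c,[.5257,.137,.1772-.0762+.014]),"mid",proj(c,[.5257,.137,.1772-.0762+.007]))
```

```text
142 115  58  42  44  44  46  42  44  45  44  43  39  45  42  45  42  41  40  37  40  34  39  40  43  41  42  51
133  98  51  48  52  46  43  47  42  46  49  48  46  43  40  46  41  42  42  46  47  51  58  47  42  42  44  43
101  66  45  46  51  57  56  46  42  41  43  40  47  42  47  47  49  52  55  55  56  62  63  53  37  44  42  44
 65  50  45  43  49  58  60  49  43  45  46  42  44  51  59  58  60  65  62  61  62  55  48  44  39  46  42  45
 54  47  54  52  49  55  53  48  42  45  46  42  56  61  62  63  61  62  62  60  62  47  45  43  45  39  40  42
 59  62  57  59  51  47  50  47  46  41  45  50  57  64  64  64  64  64  64  67  60  49  46  44  37  44  40  39
 61  60  58  57  48  44  47  41  48  45  51  83 108 116 107 100  88  67  63  62  59  48  45  40  43  41  43  42
 57  64  61  55  49  42  48  45  43  42  76 115 138 146 134 133 129 119 100  75  55  44  41  47  96  88  44  45
 60  59  58  51  47  43  43  46  61  67  98 109 108 105 109 121 134 135 132 116  74  46  42  48 109 105  57  42
 51  53  53  46  45  46  45  47  75  88 113 126 125 122 123 129 123 100 120 142 128  83  37 
[... 4640 characters left out ...]
8  98  93  86  82  86  94 107 125 129 129 129 130 129 128
126 127 126 126 127 128 130 131 134 127 116 108 102  92  94  93  96  97 104 119 122 128 131 130 129 127 127 128
123 127 125 124 128 131 134 137 138 136 136 130 126 120 121 120 120 121 125 129 129 128 128 130 128 124 125 125
126 126 130 128 135 132 138 135 138 137 134 135 134 130 133 130 128 129 131 129 125 127 126 127 132 127 127 127
130 134 132 137 137 136 134 136 137 135 134 131 130 127 129 129 130 128 130 128 126 126 128 127 128 128 127 129
136 137 137 137 135 134 136 134 130 132 133 129 129 129 129 129 130 128 127 126 128 128 126 129 131 132 133 136
expect centre top face [350.93580596 213.67563181] mid [350.7831545  215.23292953]
```

Its aspect (about 15.5 x 14.5 px) matches the flat one on the bench, and the centre is within 1 px of where it should be. I centre it and lower.

Emit:
apply_moves(
  hand=[0,0,0,0,0,0,0],
  linear=[
    [0.001,0.0019,0.004],
    [0.001,0.0018,0.006],
    [0,0,0.006],
    [0,0,0.006],
    [0,0,0.005],
    [0,0,0.002],
    [0,0,0],
  ],
  rot=[
    [0,0,0],
    [0,0,0],
    [0,0,0],
    [0,0,0],
    [0,0,0],
    [0,0,0],
    [0,0,0],
  ],
)

```text
clock: 17.27
position: [0.5241, 0.1415, 0.1461]
ee_rot: [0.05, 0.999, 0.001, -0.0]
ft_force: [0.2, 0.5, -0.1]
finger_gap: 0.0438
```

Run:
```python
from h import *
delta([.524,.141,.121])
```

```text
t 17.27 pos [0.5241 0.1415 0.1461] yawY 84.22 z [-0.      0.0015 -1.    ] F [ 0.2  0.5 -0.1] gap 0.0438
tool shift [ 0.     -0.0005  0.0251]
```

Emit:
apply_moves(
  hand=[0,0,0,0,0],
  linear=[
    [0,0,0.003],
    [0,0,0.003],
    [0,0,0.003],
    [0,0,0.003],
    [0,0,0.001],
  ],
  rot=[
    [0,0,0],
    [0,0,0],
    [0,0,0],
    [0,0,0],
    [0,0,0],
  ],
)

```text
clock: 17.68
position: [0.5245, 0.1415, 0.1322]
ee_rot: [0.05, 0.999, 0.001, 0.0]
ft_force: [-0.0, -0.2, -1.6]
finger_gap: 0.044
```

Emit:
apply_moves(
  hand=[0,0,0,0,0],
  linear=[
    [0,0,0.002],
    [0,0,0.002],
    [0,0,0.002],
    [0,0,0.0015],
    [0,0,0],
  ],
  rot=[
    [0,0,0],
    [0,0,0],
    [0,0,0],
    [0,0,0],
    [0,0,0],
  ],
)

```text
clock: 18.1
position: [0.5246, 0.1415, 0.1238]
ee_rot: [0.05, 0.999, 0.001, 0.0]
ft_force: [-0.6, 0.6, -1.2]
finger_gap: 0.0437
```

Emit:
apply_moves(
  hand=[0,0,0],
  linear=[
    [0,0,0.001],
    [0,0,0.001],
    [0,0,0.001],
  ],
  rot=[
    [0,0,0],
    [0,0,0],
    [0,0,0],
  ],
)

```text
clock: 18.35
position: [0.5248, 0.1415, 0.1208]
ee_rot: [0.05, 0.999, 0.001, 0.001]
ft_force: [-0.1, 0.4, -0.2]
finger_gap: 0.044
```

Emit:
apply_moves(
  hand=[0,0],
  linear=[
    [0,0,0.001],
    [0,0,0.001],
  ],
  rot=[
    [0,0,0],
    [0,0,0],
  ],
)

```text
clock: 18.52
position: [0.5249, 0.1416, 0.1202]
ee_rot: [0.05, 0.999, 0.001, 0.001]
ft_force: [-4.7, -1.2, 15.1]
finger_gap: 0.0437
```

Contact came at TCP z ≈ 0.1205, against 0.1212 expected for the shoulder, so it is seated. I relax and release.

Emit:
apply_moves(
  hand=[0,0,0.65,0.65,0.65,0.65,0.65],
  linear=[
    [0,0,0],
    [0,0,0],
    [0,0,0],
    [0,0,0],
    [0,0,0],
    [0,0,0],
    [0,0,0],
  ],
  rot=[
    [0,0,0],
    [0,0,0],
    [0,0,0],
    [0,0,0],
    [0,0,0],
    [0,0,0],
    [0,0,0],
  ],
)

```text
clock: 19.1
position: [0.5255, 0.1416, 0.1209]
ee_rot: [0.05, 0.999, 0.001, 0.002]
ft_force: [-0.3, 0.2, -0.2]
finger_gap: 0.0556
```

Emit:
apply_moves(
  hand=[0.65,0.65,0.65,0.65,0.65,0.65,0.65,0.65,0.65,0.65],
  linear=[
    [0,0,-0.006],
    [0,0,-0.012],
    [0,0,-0.02],
    [0,0,-0.025],
    [0,0,-0.03],
    [0,0,-0.03],
    [0,-0.02,-0.02],
    [0,-0.03,0],
    [0,-0.03,0],
    [0,-0.03,0],
  ],
  rot=[
    [0,0,0],
    [0,0,0],
    [0,0,0],
    [0,0,0],
    [0,0,0],
    [0,0,0],
    [0,0,0],
    [0,0,0],
    [0,0,0],
    [0,0,0],
  ],
)

```text
clock: 19.93
position: [0.5135, 0.0337, 0.2742]
ee_rot: [0.046, 0.999, 0.001, 0.003]
ft_force: [0.3, 0.1, 0.5]
finger_gap: 0.0554
```

Emit:
apply_moves(
  hand=[0.65,0.65,0.65,0.65,0.65,0.65],
  linear=[
    [0,-0.03,0],
    [0,-0.03,0],
    [0,-0.02,0],
    [0,-0.01,0],
    [0,0,0],
    [0,0,0],
  ],
  rot=[
    [0,0,0],
    [0,0,0],
    [0,0,0],
    [0,0,0],
    [0,0,0],
    [0,0,0],
  ],
)

```text
clock: 20.43
position: [0.5039, -0.0646, 0.278]
ee_rot: [0.049, 0.999, -0.0, 0.005]
ft_force: [-0.2, -0.6, -0.0]
finger_gap: 0.0554
```

Run:
```python
from h import *
delta(None)
d=snap();pickle.dump(d,open("c6.pkl","wb"))
im=np.zeros((480,800,3),np.uint8)
im[:,:400]=cv2.resize(d["scene"]["color"][140:260,310:410],(400,480),interpolation=2)
im[:,400:]=cv2.resize(d["top"]["color"][190:310,215:315],(400,480),interpolation=2)
cv2.imwrite("pics/c6.png",im);cv2.imwrite("pics/s6.png",d["scene"]["color"])
```

```text
t 20.43 pos [ 0.5039 -0.0646  0.278 ] yawY 84.43 z [ 1.030e-02 -9.000e-04 -9.999e-01] F [-0.2 -0.6 -0. ] gap 0.0554
```

View pics/c6.png

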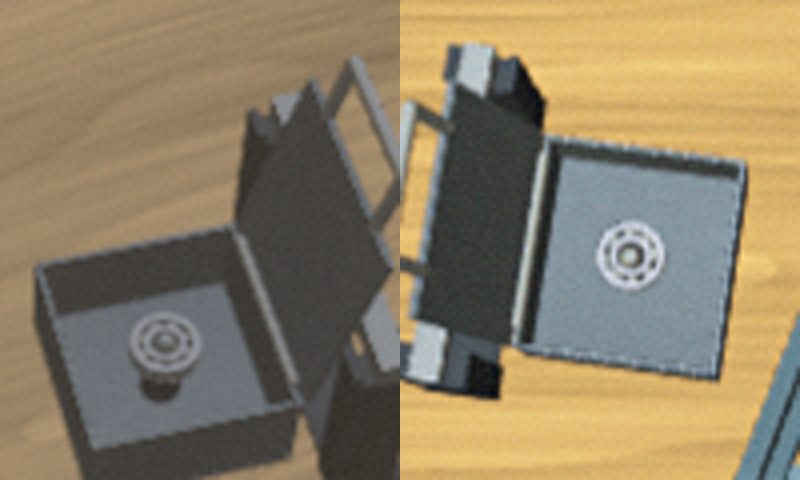

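The bearing sits flat on the spindle (scene crop (165,343), top crop (630,256), spindle tip through the bore), and the lid leans on the bar. Last, a numeric check that lid, bar and bystanders have not moved.

Run:
```python
from h import *
L=lambda f,n:pickle.load(open(f,"rb"))[n]["color"].astype(int)
D=lambda a,b,n,y0,y1,x0,x1:(np.abs(L(a,n)-L(b,n)).max(2)[y0:y1,x0:x1]>35).sum()
print("lid/bar c3-c6 scene",D("c3.pkl","c6.pkl","scene",140,270,370,425),"top",D("c3.pkl","c6.pkl","top",195,300,205,245))
m=(np.abs(L("c0.pkl","scene")-L("c6.pkl","scene")).max(2)>35).astype(np.uint8)
n,_,st,_=cv2.connectedComponentsWithStats(m);print([s.tolist() for s in st[1:] if s[4]>12])
from workcell import job_done
print(job_done())
```

```text
lid/bar c3-c6 scene 0 top 0
[[225, 0, 4, 27, 72], [230, 0, 60, 27, 385], [290, 0, 36, 44, 1175], [428, 4, 22, 7, 58], [234, 8, 91, 134, 5349], [284, 8, 2, 14, 17], [405, 17, 46, 38, 825], [450, 20, 10, 3, 19], [199, 42, 12, 44, 290], [229, 59, 4, 4, 14], [237, 64, 9, 7, 29], [228, 67, 5, 35, 120], [220, 69, 7, 34, 127], [208, 86, 8, 9, 39], [242, 122, 19, 7, 94], [237, 135, 62, 81, 2754], [375, 154, 38, 79, 1026], [312, 188, 56, 16, 400], [310, 195, 15, 31, 89], [330, 199, 54, 41, 627], [345, 233, 11, 4, 29], [240, 293, 18, 18, 174]]
the job is handed in; nothing more can be done
None
```

The job is done and handed in, at about 20.5 s of the 72 s allowed.

- **Lid:** I gripped the handle, swung the lid past upright, then pushed it with the rod loosely caged until the force jumped and it stopped (hinge angle about 1.85 by my estimate). I held it there for about 1.2 s, apart from one row when the push dropped to about 2 N before I pressed again. The push on the handle was 8 to 10 N, which is roughly 12 to 15 N on the bar. A first touch was about 19 N on the bar, under the 30 N limit. These bar forces are worked out from the wrist reading and the handle rule you gave; I could not measure them directly.
- **Bearing:** I picked it up by the outside and lowered it over the spindle. It met the shoulder at a TCP height of 0.1205 m, against 0.121 m expected, with about 15 N. I then relaxed, opened the fingers and withdrew.

**Last checks:**
- In the final pictures the bearing lies level, with the spindle tip through its bore.
- The lid and bar show no change in either camera between letting go of the lid and the end.
- Compared with the first scene picture, only the arm, lid/box, bearing and its old place differ; no change shows at the other items.
- No check failed. One small disagreement: finger-opening readings were about 3 mm under the true sizes of both the rod and the bearing, so I took it as an offset in the reading.

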